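Run the fingertips along a curved row of inlay studs

ROBOT

A 6-joint arm with a two-finger parallel gripper is mounted at the origin on the work surface. World frame = base frame: x ahead of the robot, y to its left, z up, the work surface at z = 0. Lengths are in m, angles in rad, forces in N, time in s.
With the tool pointing down it reaches from about 0.325 to 0.9 m from the base axis. Payload 6.1 kg.
Tool frame: the origin (TCP) lies midway between the tips of the shut fingers; the grasp point (between the pads) lies 19 mm behind it; y points along the fingers, x is the direction in which the jaws open and shut, and the axes are right-handed (so a half turn about y gives the same grasp; the last joint's range is limited). The gripper opens to 85 mm and grips with 20 to 120 N. Pads are 22 mm wide; open, the fingers measure 114 mm over their backs; the gripper's body (76 mm by 85 mm) begins 54 mm behind the grasp point. The pads swing forward as they close: fully open they stand 13 mm farther back than shut.
Start: joints at [1.146, 0.22, 1.526, -0, 1.395, -0.126], TCP at [0.184, 0.597, 0.231] pointing down, gripper open.
Joint ranges: [-2.98, 2.98], [-0.91, 2.08], [0.09, 2.57], [-1.24, 4.39], [0.2, 2.65], [-2.68, 2.68]. Speed limits (rad/s): [2.57, 2.57, 3.01, 3.14, 3.14, 3.14].

INTERFACE

Orientations are given as a unit quaternion [w, x, y, z].
In Python, from bench import r gives the robot as it stands.
- The arm moves only by the shell command python3 -m inch 'ROWS' [FORCE]. ROWS is a JSON object of lists of equal length, an entry for each row: "translation": the shift along the tool's x, y, z in mm, a list of three; "twist": the turn about the tool's y in degrees; "jaw": the opening, from 0 (shut) to 1 (fully open). In form: {"translation": [[tx, ty, tz], ...], "twist": [twist, ...], "jaw": [jaw, ...]}. A call has exactly 8 rows; each row is the pose to reach, as a shift and turn from the pose commanded when the call began, along the tool's axes at that moment; what a row does not reach only later rows make up. A row lasts 1/10 s, in which the tool goes at most 50 mm and 8.59 degrees, less where a joint would pass 70% of its speed; a pose out of reach is approached as far as the arm can. A call with a gripper value outside its range is refused whole. The fingers move at their own pace and stop on an object; FORCE is the grip in N (left out, the last holds). Time passes only in rows, so rows that repeat a pose let the fingers close, or fill a call up. It gives the time, the measured TCP pose, the force and the opening at its end, in the units of the state.
- r.read_state(): the state, without advancing time (a new reading comes with each control period).
- r.capture(name): name is "scene" or "top" or "wrist"; returns (picture, depth): 480x640x3 uint8, red, green, blue; 480x640 float32, m along the optical axis (not along the pixel's ray), 0 where there is no reading.
- r.camera_params(name): a dict with "mtx" (3x3 intrinsics, pixels), "k1" (the pictures are not rectified: a ray, as slopes to the right and down, at radius r is drawn at 1 + k1 r^2 times it, then the intrinsics apply), "R" (3x3) and "t" (3): a world point X has camera coordinates R X + t; the wrist camera has in their place "mount" (4x4, takes a point from camera to tool coordinates, whose origin is the TCP and whose axes are the tool frame's). Camera axes: x right, y down, z forward; pixel columns grow to the right and rows downward; lengths in m; the calibration is good to about 2 mm. A picture is of the moment at which its call begins: read the wrist's pose just before it. camera_params takes no time and is no camera call.
- r.close_job(): hands the job in, once; it reports no verdict.
The state is a dict: "t": time; "joint_pos": joint angles; "qvel": joint speeds; "joint_torque": joint torques, N m; "position": TCP position; "eef_rot": TCP orientation; "ft_force": force on the tool from outside, world axes, zero at the start; "ft_torque": the same for the moment, N m; "grip_width": opening from 0.0 (shut) to 1.0 (fully open).
Only numpy, scipy, OpenCV 4.12 (cv2) and the standard library are available. Lean on these libraries where they do the work, as an engineer would, in place of code of your own. Each camera call takes 0.05 s, during which the arm holds its last target. There are 200 camera calls.

TASK

On one of the two round stone slabs five domed brass studs stand in a curved row. Run your fingertips along that curve in one sweep, from the biggest stud to the smallest, on the studs or close above them, pressing each one gently and fully home as you come to it. Do not shift the slabs, leave the straight row on the other slab standing, and neither lift nor knock any of the samples; then take the hand away.

Things in the scene. Friction and masses are not known exactly. Their poses are not given: they have to be found in the camera images.
- curve_slab: loose round pale stone slab, 230 mm across, 20 mm thick, 2.1 kg, lying flat on the table, which carries the CURVED row of five domed brass studs; the row is an arc of 85 mm radius, its studs about 44 mm apart. Origin under its centre, z up. It may be turned any way and be the left or the right of the two slabs
- straight_slab: the other slab, the same in every way except that its five studs stand in a STRAIGHT row; to be left alone. Origin under its centre
- curve_stud1_top (a point): top centre of the dome of stud 1 of the curved row (the biggest, one end of the row), 38 mm across; the dome is 6 mm high above its rim. This point is 30.5 mm above the table when the stud stands fully proud, 26 mm when it is home; it goes down with the stud
- curve_stud2_top (a point): top centre of the dome of stud 2 of the curved row, 35 mm across; the dome is 6 mm high above its rim. This point is 30.5 mm above the table when the stud stands fully proud, 26 mm when it is home; it goes down with the stud
- curve_stud3_top (a point): top centre of the dome of stud 3 of the curved row, 32 mm across; the dome is 6 mm high above its rim. This point is 30.5 mm above the table when the stud stands fully proud, 26 mm when it is home; it goes down with the stud
- curve_stud4_top (a point): top centre of the dome of stud 4 of the curved row, 29 mm across; the dome is 6 mm high above its rim. This point is 30.5 mm above the table when the stud stands fully proud, 26 mm when it is home; it goes down with the stud
- curve_stud5_top (a point): top centre of the dome of stud 5 of the curved row (the smallest, the other end), 26 mm across; the dome is 6 mm high above its rim. This point is 30.5 mm above the table when the stud stands fully proud, 26 mm when it is home; it goes down with the stud
- curve_stud1 (a joint): how far this stud of the curved row is pressed in (m): 0 proud, 0.0045 fully home (its rim level with the slab); starts between 0 and 0.001. It moves straight down against about 3 N of friction, meets a hard stop when home, and stays where it is left
- curve_stud2 (a joint): how far this stud of the curved row is pressed in (m): 0 proud, 0.0045 fully home (its rim level with the slab); starts between 0 and 0.001. It moves straight down against about 3 N of friction, meets a hard stop when home, and stays where it is left
- curve_stud3 (a joint): how far this stud of the curved row is pressed in (m): 0 proud, 0.0045 fully home (its rim level with the slab); starts between 0 and 0.001. It moves straight down against about 3 N of friction, meets a hard stop when home, and stays where it is left
- curve_stud4 (a joint): how far this stud of the curved row is pressed in (m): 0 proud, 0.0045 fully home (its rim level with the slab); starts between 0 and 0.001. It moves straight down against about 3 N of friction, meets a hard stop when home, and stays where it is left
- curve_stud5 (a joint): how far this stud of the curved row is pressed in (m): 0 proud, 0.0045 fully home (its rim level with the slab); starts between 0 and 0.001. It moves straight down against about 3 N of friction, meets a hard stop when home, and stays where it is left
- straight_stud1 (a joint): the same for a stud of the straight row (1 the biggest, 5 the smallest); 0 proud, to stay so
- straight_stud2 (a joint): the same for a stud of the straight row (1 the biggest, 5 the smallest); 0 proud, to stay so
- straight_stud3 (a joint): the same for a stud of the straight row (1 the biggest, 5 the smallest); 0 proud, to stay so
- straight_stud4 (a joint): the same for a stud of the straight row (1 the biggest, 5 the smallest); 0 proud, to stay so
- straight_stud5 (a joint): the same for a stud of the straight row (1 the biggest, 5 the smallest); 0 proud, to stay so
- resin_block: bystander, loose: amber resin sample block 36 x 36 x 30 mm high, lying on the curved-row slab, well inside the curve; origin under its centre
- acrylic_bar: bystander, loose: clear plastic bar 60 x 30 x 24 mm high, lying on the straight-row slab; origin under its centre
- cork_puck: bystander, loose: cork disc 48 mm across, 30 mm high, between the slabs on the robot's side; origin under its centre
- oak_block: bystander, loose: light wood block 70 x 45 x 35 mm high, between the slabs on the far side; origin under its centre
- fluted_tile: bystander, loose: wooden tile 95 x 75 x 15 mm with ribs, near on the left; origin under its centre
- stone_tile: bystander, loose: terracotta tile 90 x 80 x 16 mm, near on the right; origin under its centre
- tumbler: bystander, loose: white cup 66 mm across, 75 mm high, far left; origin under its centre

How it is judged:
On the way, in this order (a step that is already met when the one before it is completed fails the run):
1. stud 1 of the curved row (counted from the biggest) is home, before the next one (value of joint curve_stud1 above 0.003 m), for 0.05 s.
2. stud 2 of the curved row (counted from the biggest) is home, before the next one (value of joint curve_stud2 above 0.003 m), for 0.05 s.
3. stud 3 of the curved row (counted from the biggest) is home, before the next one (value of joint curve_stud3 above 0.003 m), for 0.05 s.
4. stud 4 of the curved row (counted from the biggest) is home, before the next one (value of joint curve_stud4 above 0.003 m), for 0.05 s.
5. stud 5 of the curved row (counted from the biggest) is home, before the next one (value of joint curve_stud5 above 0.003 m), for 0.05 s.
At the end, for the whole second after the job is handed in: All five studs of the curved row are home (pressed at least 3 mm of their 4.5 mm), those of the straight row are still proud (pressed less than 1.5 mm), both slabs lie within 15 mm and all seven samples within 20 mm of where they were (value of joint each of curve_stud1, curve_stud2, curve_stud3, curve_stud4, curve_stud5 above 0.003 m and value of joint each of straight_stud1, straight_stud2, straight_stud3, straight_stud4, straight_stud5 below 0.0015 m and not (distance of curve_slab from where it was at the start of the episode above 0.015 m) and not (distance of straight_slab from where it was at the start of the episode above 0.015 m) and not (distance of resin_block from where it was at the start of the episode above 0.02 m) and not (distance of acrylic_bar from where it was at the start of the episode above 0.02 m) and not (distance of cork_puck from where it was at the start of the episode above 0.02 m) and not (distance of oak_block from where it was at the start of the episode above 0.02 m) and not (distance of fluted_tile from where it was at the start of the episode above 0.02 m) and not (distance of stone_tile from where it was at the start of the episode above 0.02 m) and not (distance of tumbler from where it was at the start of the episode above 0.02 m)); the robot touches nothing.
It fails at once if the fingers press on the curved-row slab or its studs with more than 40 N (contact force between the fingers and curve_slab above 40 N).
It fails at once if the sweep is broken off: the hand rises more than about 60 mm above the studs (grasp point over 120 mm above the table) after the first stud is home and before the last one is (value of joint curve_stud1 above 0.003 m and value of joint curve_stud5 below 0.003 m and height (world z) of the grasp point above 0.12 m).
It fails at once if a stud of the straight row is pressed in (value of joint any of straight_stud1, straight_stud2, straight_stud3, straight_stud4, straight_stud5 above 0.0015 m).
It fails at once if a slab is shifted or lifted by more than 15 mm (distance of any of curve_slab, straight_slab from where it was at the start of the episode above 0.015 m).
It fails at once if a sample is lifted, carried or knocked more than 20 mm from its place (distance of any of resin_block, acrylic_bar, cork_puck, oak_block, fluted_tile, stone_tile, tumbler from where it was at the start of the episode above 0.02 m).
It also fails if it takes over 42 s, if anything falls off the work surface, if the arm or the gripper's body presses on something with over 40 N, if the wrist force passes 120 N, or if a joint passes its speed limit or range.

## Working session

There is one attempt and no reset: what is moved stays moved. The work goes in short steps, Python scripts to look and compute and a shell command to move; the robot and the scene stay as the last step left them, time stands still between calls to the robot, and variables do not carry over. Pictures are saved under pics/ and viewed, about 8 in all and at most 12, crops included, and the job is handed in when it is done.

```bash
mkdir -p pics; python3 - <<'E'
from bench import r
import cv2,numpy as np
s=r.read_state();print({k:np.round(v,3).tolist() for k,v in s.items()})
for n in("top","scene"):
    p,d=r.capture(n);cv2.imwrite(f"pics/{n}0.png",p[:,:,::-1]);np.savez(f"{n}0.npz",p=p,d=d)
    print(n,r.camera_params(n))
print(r.camera_params("wrist"))
E
```

```text
{'t': 0.0, 'joint_pos': [1.146, 0.221, 1.528, 0.0, 1.395, -0.126], 'qvel': [-0.0, -0.002, 0.0, -0.002, -0.0, -0.001], 'joint_torque': [-0.0, -49.691, -38.939, -0.0, 0.011, 0.0], 'position': [0.184, 0.597, 0.23], 'eef_rot': [-0.569, 0.569, 0.419, -0.421], 'ft_force': [-0.039, 0.314, 0.023], 'ft_torque': [0.016, -0.002, -0.028], 'grip_width': 0.998}
top {'mtx': array([[498.97855203,   0.        , 317.03400113],
       [  0.        , 498.97855203, 233.26677494],
       [  0.        ,   0.        ,   1.        ]]), 'k1': -0.10865226964769567, 'R': array([[-0.07373745, -0.99726535, -0.00496047],
       [-0.97644952,  0.0732078 , -0.20294567],
       [ 0.20275383, -0.01012105, -0.97917743]]), 't': array([0.05880674, 0.55577009, 1.09472639])}
scene {'mtx': array([[465.69923648,   0.        , 325.43789704],
       [  0.        , 465.69923648, 238.75787899],
       [  0.        ,   0.        ,   1.        ]]), 'k1': -0.014307882829258831, 'R': array([[-0.26979051,  0.96285463,  0.01113736],
       [ 0.82620737,  0.23741171, -0.51089829],
       [-0.49456492, -0.12863374, -0.85956902]]), 't': array([ 0.126817  , -0.43501065,  1.24515936])}
{'mtx': array([[372.0995398 ,   0.        , 318.66966031],
       [  0.        , 372.0995398 , 240.65281299],
       [  0.        ,   0.        ,   1.        ]]), 'k1': -0.03552055163450909, 'mount': array([[ 9.99999690e-01, -4.95659641e-04, -6.12333387e-04,
        -1.13437121e-03],
       [ 4.60113911e-04, -2.63459276e-01,  9.64670409e-01,
        -1.42277813e-01],
       [-6.39473100e-04, -9.64670391e-01, -2.63458966e-01,
         6.67874684e-02],
       [ 0.00000000e+00,  0.00000000e+00,  0.00000000e+00,
         1.00000000e+00]])}
```

View pics/top0.png

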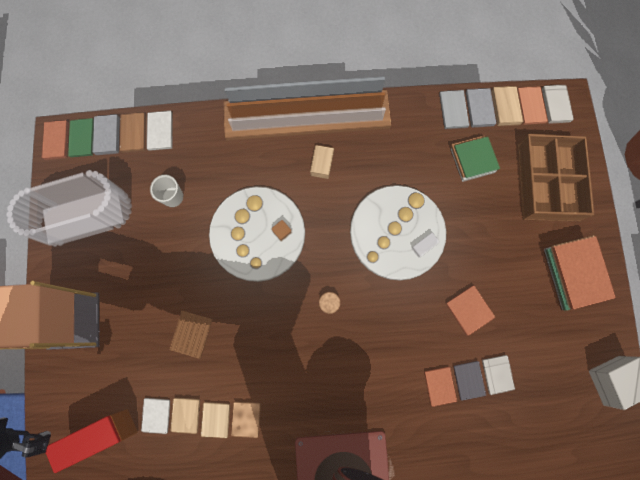

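The curved row is on the left slab: its centre is at about (257,233), the biggest stud at (255,203) and the smallest at (256,263). The resin block is at (282,230). I'll measure the studs by colour and rays.

```bash
cat > h.py <<'E'
import cv2,numpy as np
from bench import r
from scipy.spatial.transform import Rotation as Ro
def q2R(q): return Ro.from_quat([q[1],q[2],q[3],q[0]]).as_matrix()
def ray(cp,px,z,pose=None):
    dist=np.array([cp['k1'],0,0,0,0.])
    u=cv2.undistortPoints(np.array(px,float).reshape(-1,1,2),cp['mtx'],dist)[:,0]
    d=np.c_[u,np.ones(len(u))]
    if pose is None: R=cp['R'].T;o=-R@cp['t']
    else:
        M=cp['mount'];R0,p0=pose;R=R0@M[:3,:3];o=R0@M[:3,3]+p0
    d=d@R.T
    return o+d*((z-o[2])/d[:,2])[:,None]
def blobs(p,roi,lo,hi,amin=40):
    hsv=cv2.cvtColor(p,cv2.COLOR_RGB2HSV);m=cv2.inRange(hsv,lo,hi)
    k=np.zeros_like(m);x0,y0,x1,y1=roi;k[y0:y1,x0:x1]=1;m=m*k
    m=cv2.morphologyEx(m,cv2.MORPH_OPEN,np.ones((3,3),np.uint8))
    n,_,st,c=cv2.connectedComponentsWithStats(m)
    return [(c[i],st[i,4]) for i in range(1,n) if st[i,4]>=amin]
E
python3 - <<'E'
from h import *
p=np.load('top0.npz')['p'];cp=r.camera_params('top')
hsv=cv2.cvtColor(p,cv2.COLOR_RGB2HSV);print(hsv[203,255],hsv[233,238],hsv[263,256],hsv[228,282],hsv[215,275])
B=blobs(p,(205,180,310,285),(13,90,40),(30,255,255))
for c,a in B: print(c.round(1),a,ray(cp,c,.028)[0].round(4))
print('slab edges',ray(cp,[(209,233),(305,233),(257,186),(257,280)],.02).round(3))
print('resin,puck,oak,tumbler',ray(cp,[(282,229),(330,297),(322,156),(167,180)],.03).round(3))
s=r.read_state();print(q2R(s['eef_rot']).round(3))
img=cv2.imread('pics/scene0.png');p=img[:,:,::-1].copy()
E
```

```text
[ 20 110 206] [ 20 109 210] [ 20 109 215] [ 13 131 160] [ 26   8 216]
[254.1 202.6] 169 [0.6511 0.1625 0.028 ]
[241.7 215.9] 144 [0.6205 0.1937 0.028 ]
[281.2 230. ] 193 [0.5788 0.1013 0.028 ]
[237.5 233.2] 123 [0.579  0.2057 0.028 ]
[242.2 250.2] 101 [0.5372 0.1961 0.028 ]
[255.6 262.5] 82 [0.5056 0.166  0.028 ]
slab edges [[0.586 0.275 0.02 ]
 [0.569 0.046 0.02 ]
 [0.695 0.154 0.02 ]
 [0.465 0.166 0.02 ]]
resin,puck,oak,tumbler [[ 0.581  0.099  0.03 ]
 [ 0.412 -0.002  0.03 ]
 [ 0.756 -0.009  0.03 ]
 [ 0.725  0.374  0.03 ]]
[[ 0.294 -0.001 -0.956]
 [ 0.956 -0.002  0.294]
 [-0.002 -1.     0.   ]]
```

View pics/scene0.png

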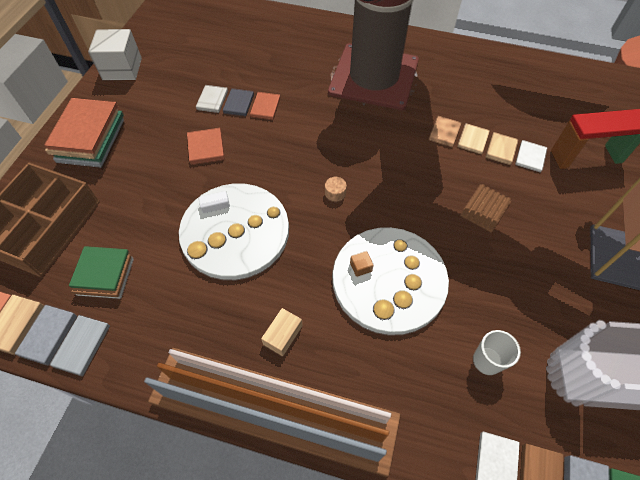

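```bash
python3 -m inch '{"translation": [[-15,0,-20],[-35,0,-50],[-60,0,-85],[-85,0,-125],[-110,0,-160],[-135,0,-195],[-160,0,-230],[-180,0,-262]], "twist":[0,0,0,0,0,0,0,0], "jaw":[0,0,0,0,0,0,0,0]}' 20
python3 -m inch '{"translation": [[-25,0,-35],[-50,0,-75],[-75,0,-110],[-100,0,-148],[-125,0,-185],[-150,0,-220],[-170,0,-248],[-180,0,-262]], "twist":[0,0,0,0,0,0,0,0], "jaw":[0,0,0,0,0,0,0,0]}' 20
python3 - <<'E'
from h import *
s=r.read_state();p,d=r.capture('wrist');cp=r.camera_params('wrist');R=q2R(s['eef_rot']);P=np.array(s['position'])
print(P,R.round(3),s['ft_force'],s['qvel'],s['grip_width'])
cv2.imwrite('pics/w1.png',p[:,:,::-1]);np.savez('w1.npz',p=p,d=d)
for c,a in blobs(p,(0,0,640,480),(13,80,40),(30,255,255),200): print(c.round(1),a,ray(cp,c,.028,(R,P))[0].round(4))
cs=r.camera_params('scene');q=np.load('scene0.npz')['p']
for c,a in blobs(q,(335,230,450,330),(13,90,40),(30,255,255)): print('scene',c.round(1),a,ray(cs,c,.028)[0].round(4))
E
```

```text
t: 0.9
position: [0.382, 0.3462, 0.2309]
eef_rot: [-0.569, 0.569, 0.42, -0.42]
ft_force: [0.3, 0.2, -0.0]
grip_width: 0.002
t: 1.7
position: [0.5799, 0.0964, 0.2307]
eef_rot: [-0.569, 0.569, 0.419, -0.42]
ft_force: [-0.1, 0.6, 0.7]
grip_width: 0.002
[0.57985631 0.09635907 0.23067601] [[ 0.297 -0.001 -0.955]
 [ 0.955 -0.001  0.297]
 [-0.001 -1.     0.   ]] [-0.05334579  0.59716629  0.6985561 ] [-0.20782883  0.16882307 -0.18524833  0.02298219  0.03054619 -0.2184511 ] 0.002375459386172561
[153.5  51.1] 3249 [0.4028 0.0018 0.028 ]
[369.6 113.1] 668 [0.5075 0.1644 0.028 ]
[410.1 138. ] 804 [0.5387 0.1936 0.028 ]
[431.1 179.1] 907 [0.5802 0.2034 0.028 ]
[ 90.  197.7] 557 [ 0.5011 -0.1071  0.028 ]
[322.4 211.7] 1621 [0.5795 0.0985 0.028 ]
[428.4 224.3] 987 [0.6211 0.1913 0.028 ]
[ 77.9 237.8] 638 [ 0.5331 -0.1364  0.028 ]
[404.5 261.7] 1089 [0.6508 0.1605 0.028 ]
[ 66.6 275.4] 711 [ 0.5648 -0.1657  0.028 ]
[ 56.  310.8] 784 [ 0.5966 -0.1953  0.028 ]
[ 46.5 344.1] 838 [ 0.6284 -0.2245  0.028 ]
[446.  401.9] 340 [0.8232 0.166  0.028 ]
scene [399.8 245.1] 111 [0.511  0.1683 0.028 ]
scene [361.9 261.4] 303 [0.5689 0.1026 0.028 ]
scene [411.4 262. ] 147 [0.5429 0.198  0.028 ]
scene [412.6 281.7] 192 [0.5852 0.208  0.028 ]
scene [402.5 299. ] 246 [0.6264 0.1959 0.028 ]
scene [383.3 309.1] 300 [0.6565 0.1649 0.028 ]
```

View pics/w1.png

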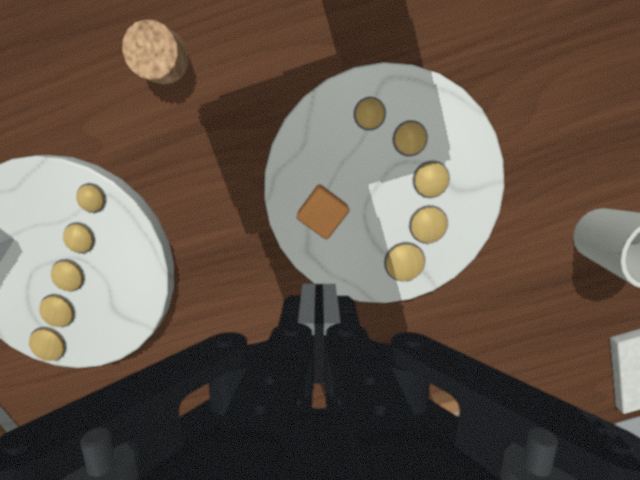

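The wrist view shows the studs from (405,262), the biggest, to (370,113), the smallest. The top and wrist cameras agree to about 2 mm. The next move goes over stud 1 and down to about 45 mm.

```bash
python3 -m inch '{"translation": [[30,0,-17],[65,20,-37],[85,60,-48],[85,105,-48],[85,145,-48],[85,170,-48],[85,184,-48],[85,184,-48]], "twist":[0,0,0,0,0,0,0,0], "jaw":[0,0,0,0,0,0,0,0]}' 20
python3 - <<'E'
from h import *
s=r.read_state();print(s['t'],np.round(s['position'],4),np.round(s['ft_force'],2))
R=q2R(s['eef_rot']);P=np.array(s['position'])
for a,b in [(.651,.162),(.621,.1925),(.5795,.2045),(.538,.195),(.5065,.165)]: print((R.T@(np.array([a,b,P[2]])-P)*1000).round(1))
E
```

```text
t: 2.55
position: [0.6474, 0.1667, 0.0447]
eef_rot: [0.57, -0.568, -0.419, 0.422]
ft_force: [-1.0, 0.1, -0.5]
grip_width: -0.006
2.55 [0.6474 0.1667 0.0447] [-0.99  0.08 -0.53]
[-3.4 -0.  -4.8]
[17.   0.1 32.8]
[16.2  0.3 76. ]
[ -5.    0.5 112.9]
[-43.    0.7 134.2]
```

```bash
python3 -m inch '{"translation": [[-3,0,-5],[-3,4,-5],[-3,8,-5],[-3,11,-5],[-3,13,-5],[-3,14,-5],[-3,15,-5],[-3,15,-5]], "twist":[0,0,0,0,0,0,0,0], "jaw":[0,0,0,0,0,0,0,0]}' 20
```

```text
t: 3.35
position: [0.6535, 0.1618, 0.0321]
eef_rot: [0.569, -0.569, -0.42, 0.42]
ft_force: [0.8, 0.1, 0.1]
grip_width: 0.0
```

```bash
python3 -m inch '{"translation": [[0,1,0],[0,2,0],[0,3,0],[0,4,0],[0,4.5,0],[0,5,0],[0,5,0],[0,5,0]], "twist":[0,0,0,0,0,0,0,0], "jaw":[0,0,0,0,0,0,0,0]}' 20
```

```text
t: 4.15
position: [0.6537, 0.1618, 0.0274]
eef_rot: [-0.569, 0.569, 0.42, -0.42]
ft_force: [-0.3, -0.3, 3.0]
grip_width: 0.002
```

```bash
python3 -m inch '{"translation": [[0,0.5,0],[0,0.5,0],[0,1,0],[0,1,0],[0,1.3,0],[0,1.5,0],[0,1.5,0],[0,1.5,0]], "twist":[0,0,0,0,0,0,0,0], "jaw":[0,0,0,0,0,0,0,0]}' 20
```

```text
t: 4.95
position: [0.6537, 0.1618, 0.0258]
eef_rot: [-0.569, 0.569, 0.42, -0.42]
ft_force: [0.2, 1.2, 2.3]
grip_width: 0.001
```

```bash
python3 -m inch '{"translation": [[0,0.2,0],[0,0.3,0],[0,0.4,0],[0,0.5,0],[0,0.6,0],[0,0.7,0],[0,0.8,0],[0,0.8,0]], "twist":[0,0,0,0,0,0,0,0], "jaw":[0,0,0,0,0,0,0,0]}' 20
```

```text
t: 5.75
position: [0.6538, 0.1618, 0.0255]
eef_rot: [-0.569, 0.569, 0.42, -0.42]
ft_force: [-1.2, -0.2, 6.2]
grip_width: -0.001
```

Stud 1 is home: at 6 N it has reached the hard stop, at a measured z of about 25.5 mm. I'll hop low to stud 2.

```bash
python3 -m inch '{"translation": [[0,-6,0],[0,-11,0],[10,-11,20],[20,-11,40],[20,-11,40],[20,-7,40],[20,-5,40],[20,-4,40]], "twist":[0,0,0,0,0,0,0,0], "jaw":[0,0,0,0,0,0,0,0]}' 20
python3 -m inch '{"translation": [[0,1,0],[0,1.5,0],[0,2,0],[0,2.5,0],[0,3,0],[0,3.5,0],[0,4,0],[0,4,0]], "twist":[0,0,0,0,0,0,0,0], "jaw":[0,0,0,0,0,0,0,0]}' 20
```

```text
t: 6.55
position: [0.6217, 0.1922, 0.0289]
eef_rot: [0.569, -0.569, -0.42, 0.42]
ft_force: [-0.5, 0.4, 2.7]
grip_width: 0.001
t: 7.35
position: [0.6216, 0.1924, 0.0254]
eef_rot: [-0.569, 0.569, 0.42, -0.42]
ft_force: [-0.3, -2.4, 5.6]
grip_width: 0.0
```

```bash
python3 -m inch '{"translation": [[0,-6,0],[0,-11,0],[0,-11,22],[-1,-11,44],[-1,-11,44],[-1,-7,44],[-1,-5,44],[-1,-4,44]], "twist":[0,0,0,0,0,0,0,0], "jaw":[0,0,0,0,0,0,0,0]}' 20
python3 -m inch '{"translation": [[0,1,0],[0,1.5,0],[0,2,0],[0,2.5,0],[0,3,0],[0,3.5,0],[0,4,0],[0,4,0]], "twist":[0,0,0,0,0,0,0,0], "jaw":[0,0,0,0,0,0,0,0]}' 20
```

```text
t: 8.15
position: [0.5797, 0.2046, 0.0291]
eef_rot: [0.569, -0.569, -0.42, 0.42]
ft_force: [-0.4, -0.1, 3.6]
grip_width: 0.002
t: 8.95
position: [0.5795, 0.2047, 0.0255]
eef_rot: [-0.569, 0.569, 0.42, -0.42]
ft_force: [2.2, 0.5, 4.7]
grip_width: -0.003
```

```bash
python3 -m inch '{"translation": [[0,-6,0],[0,-11,0],[-10,-11,18],[-21,-11,37],[-21,-11,37],[-21,-7,37],[-21,-5,37],[-21,-4,37]], "twist":[0,0,0,0,0,0,0,0], "jaw":[0,0,0,0,0,0,0,0]}' 20
python3 -m inch '{"translation": [[0,1,0],[0,1.5,0],[0,2,0],[0,2.5,0],[0,3,0],[0,3.5,0],[0,4,0],[0,4,0]], "twist":[0,0,0,0,0,0,0,0], "jaw":[0,0,0,0,0,0,0,0]}' 20
```

```text
t: 9.75
position: [0.5381, 0.1956, 0.029]
eef_rot: [-0.569, 0.569, 0.42, -0.42]
ft_force: [-0.8, -0.3, 2.7]
grip_width: -0.001
t: 10.55
position: [0.5379, 0.1956, 0.0255]
eef_rot: [-0.569, 0.569, 0.42, -0.42]
ft_force: [1.9, 0.5, 4.1]
grip_width: 0.001
```

```bash
python3 -m inch '{"translation": [[0,-6,0],[0,-11,0],[-19,-11,10],[-38,-11,21],[-38,-11,21],[-38,-7,21],[-38,-5,21],[-38,-4,21]], "twist":[0,0,0,0,0,0,0,0], "jaw":[0,0,0,0,0,0,0,0]}' 20
python3 -m inch '{"translation": [[0,1,0],[0,1.5,0],[0,2,0],[0,2.5,0],[0,3,0],[0,3.5,0],[0,4.3,0],[0,4.3,0]], "twist":[0,0,0,0,0,0,0,0], "jaw":[0,0,0,0,0,0,0,0]}' 20
```

```text
t: 11.35
position: [0.5066, 0.1657, 0.029]
eef_rot: [-0.569, 0.569, 0.42, -0.42]
ft_force: [-1.6, -0.9, 3.0]
grip_width: 0.002
t: 12.15
position: [0.5065, 0.1655, 0.0252]
eef_rot: [-0.569, 0.569, 0.42, -0.42]
ft_force: [-0.4, 1.5, 6.8]
grip_width: -0.0
```

All five are at the stop. I'll lift away and check.

```bash
python3 -m inch '{"translation": [[0,-10,0],[0,-40,0],[0,-85,0],[0,-130,0],[0,-170,0],[-15,-195,-30],[-30,-206,-65],[-41,-206,-89]], "twist":[0,0,0,0,0,0,0,0], "jaw":[0,0,0,0,0,0,0,0]}' 20
python3 -m inch '{"translation": [[0,0,0],[0,0,0],[0,0,0],[0,0,0],[0,0,0],[0,0,0],[0,0,0],[0,0,0]], "twist":[0,0,0,0,0,0,0,0], "jaw":[0,0,0,0,0,0,0,0]}' 20
python3 - <<'E'
from h import *
s=r.read_state();p,d=r.capture('wrist');cp=r.camera_params('wrist');R=q2R(s['eef_rot']);P=np.array(s['position']);M=cp['mount']
print(P,s['ft_force'],s['qvel'].round(3) if hasattr(s['qvel'],'round') else s['qvel'])
cv2.imwrite('pics/w2.png',p[:,:,::-1])
def height(c,d):
    u,v=int(c[0]),int(c[1]);z=np.median(d[v-2:v+3,u-2:u+3])
    q=cv2.undistortPoints(np.array([[c]],float),cp['mtx'],np.array([cp['k1'],0,0,0,0.]))[0,0]
    X=R@(M[:3,:3]@(np.r_[q,1]*z)+M[:3,3])+P;return X[2].round(4)
w=np.load('w1.npz')
for nm,pp,dd in(('before',w['p'],w['d']),('after',p,d)):
    for c,a in blobs(pp,(0,0,480,400),(13,80,40),(30,255,255),500): print(nm,c.round(1),a,ray(cp,c,.028,(R,P))[0].round(4),height(c,dd))
a,_=r.capture('top');cv2.imwrite('pics/top2.png',a[:,:,::-1]);b=np.load('top0.npz')['p'];ct=r.camera_params('top')
for nm,q in(('before',b),('after',a)):
    for roi,lo,hi in(((310,285,350,320),(5,60,60),(25,255,255)),((205,180,310,285),(13,90,40),(30,255,255)),((150,170,185,210),(0,0,100),(180,70,255)),((305,140,340,182),(10,60,110),(30,255,255)),((165,310,215,360),(5,60,90),(30,255,255)),((445,280,500,340),(0,90,110),(15,255,255))):
        print(nm,[(c.round(1).tolist(),int(k)) for c,k in blobs(q,roi,lo,hi)])
E
```

```text
t: 12.95
position: [0.5814, 0.0985, 0.234]
eef_rot: [-0.568, 0.57, 0.421, -0.419]
ft_force: [-0.3, -0.7, 0.7]
grip_width: -0.001
t: 13.75
position: [0.579, 0.1001, 0.2308]
eef_rot: [-0.569, 0.569, 0.42, -0.42]
ft_force: [-0.4, -0.6, 0.4]
grip_width: -0.001
[0.57900909 0.10009645 0.23075517] [-0.36706437 -0.59011829  0.37680716] [-0.001  0.001 -0.    -0.001 -0.    -0.001]
before [153.5  51.1] 3249 [0.4023 0.0051 0.028 ] 0.0293
before [369.6 113.1] 668 [0.5066 0.168  0.028 ] 0.0296
before [410.1 138. ] 804 [0.5377 0.1973 0.028 ] 0.0296
before [431.1 179.1] 907 [0.5792 0.2073 0.028 ] 0.0298
before [ 90.  197.7] 557 [ 0.501  -0.1034  0.028 ] 0.0296
before [322.4 211.7] 1621 [0.5788 0.1024 0.028 ] 0.05
before [428.4 224.3] 987 [0.6202 0.1953 0.028 ] 0.0299
before [ 77.9 237.8] 638 [ 0.533  -0.1326  0.028 ] 0.0298
before [404.5 261.7] 1089 [0.65   0.1646 0.028 ] 0.0302
before [ 66.6 275.4] 711 [ 0.5648 -0.1619  0.028 ] 0.0298
before [ 56.  310.8] 784 [ 0.5967 -0.1913  0.028 ] 0.0297
before [ 46.5 344.1] 838 [ 0.6286 -0.2205  0.028 ] 0.0294
after [149.9  53. ] 3254 [0.4028 0.0016 0.028 ] 0.
[... 486 characters left out ...]
8 ] 0.0298
after [ 52.8 311.7] 775 [ 0.5966 -0.1952  0.028 ] 0.0299
after [ 43.1 344.9] 841 [ 0.6285 -0.2246  0.028 ] 0.0296
before [([329.5, 302.0], 1400)]
before [([254.1, 202.6], 169), ([241.7, 215.9], 144), ([281.2, 230.0], 193), ([237.5, 233.2], 123), ([242.2, 250.2], 101), ([255.6, 262.5], 82)]
before [([166.1, 190.5], 810)]
before [([322.0, 165.7], 868)]
before [([188.8, 337.0], 2239)]
before [([470.8, 310.3], 1373)]
after [([329.6, 302.0], 1394)]
after [([251.6, 206.4], 41), ([241.9, 216.0], 136), ([281.1, 229.8], 213), ([237.5, 233.4], 116)]
after [([166.1, 190.5], 810)]
after [([322.5, 165.3], 842)]
after [([186.0, 335.4], 2102)]
after [([450.5, 286.0], 50), ([470.8, 310.4], 1389)]
```

View pics/w2.png

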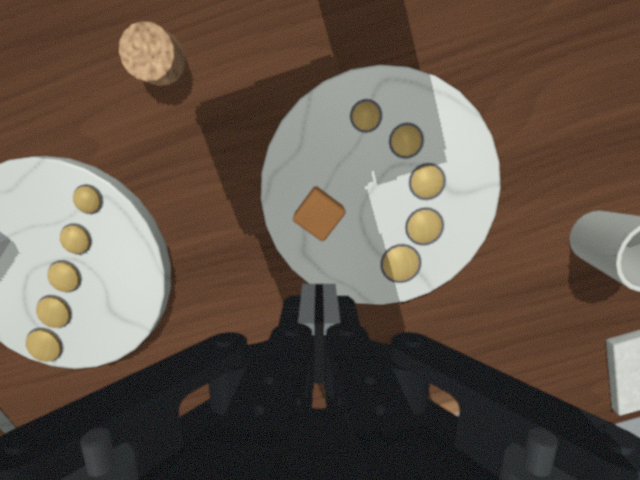

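View pics/top2.png

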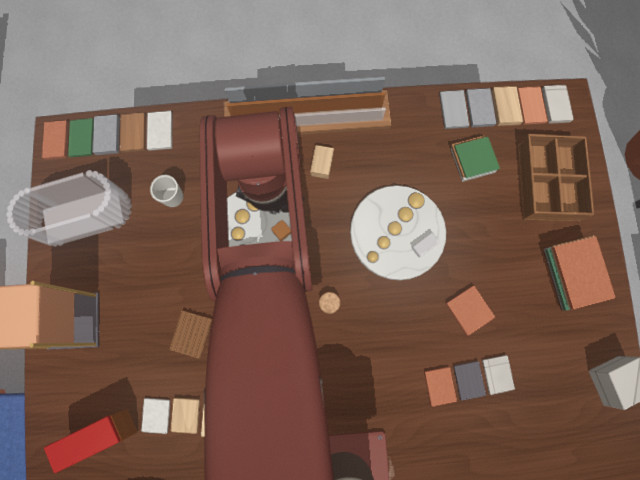

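The wrist view shows the slab and samples in place. The top view shows the hand well clear, and the fluted tile only partly masked by the arm's edge. I'm handing in.

```bash
python3 -c "
from bench import r
print(r.close_job())"
```

```text
the job is handed in; nothing more can be done
None
```

I pressed all five curved-row studs home from biggest to smallest, with shut fingers hopping about 11 mm between them. I then lifted the hand clear and handed the job in at about 14 s. No verdict was reported.

**Studs:** After the sweep, depth readings put the five curved-row tops at 25–26 mm, against about 30 mm before. The straight row still reads about 30 mm. The force readings, taken at the end of each move, peaked at about 7 N.

**Slabs and samples:** The curved slab's studs and the resin block moved less than 2 mm between the wrist views. The samples I compared in the top view (puck, oak block, terracotta tile and tumbler) moved less than 1 px. The acrylic bar looked unmoved in the top picture but I did not measure it.

**Checks that disagreed:**
- **Fluted tile:** its colour blob read about 3 px different in the last top view. I put that down to the arm's shadow or edge, because the hand never went near it.
- **Scene camera:** it placed the studs about 5 mm off the other two cameras, so I used the top and wrist values.
- **First approach:** a reading taken while the arm was still moving put the hand about 5 mm off. I corrected it before contact.

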